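Book the job in and hold the spot welder on its third stop

TASK

Take the hand scanner out of its holster and hold it steady, pointing straight down about 10 cm above the barcode on the job card, for about a second, then stand it back in its holster and let go of it. Then press the spot welder's red hand lever down past its first and second click to the third, so that the upper electrode is squeezed onto the bracket, and finish while still holding the lever down there with the gripper, since it springs up when let go. Leave the bracket on the plate, and leave the tin, spanner and clamp alone.

Things in the scene. Friction and masses are not known exactly. Their poses are not given: they have to be found in the camera images.
- scanner: straight, round cordless hand scanner, loose, 165 mm long, about 0.18 kg, stands nose down in the holster. Origin at the centre of its nose (the dark red window); z runs up its axis to the handle; it reads along its own -z. Yellow head 38 mm across from 14 to 62 mm (its nose tapers to 28 mm), black round handle 30 mm across from 80 to 165 mm: grip the handle from above, in any yaw
- holster: black round cup fixed on a 92 x 92 x 10 mm steel foot. Origin under the foot's centre, z up. The cup is 72 mm high over the table, inner diameter 46 mm, widening to 58 mm at the rim; its inner floor is at z = 14 mm, where the scanner's nose rests
- job_card: job card on a fixed aluminium clip board 165 x 112 mm, 10 mm high at most, flat on the table. Origin under its centre, +x towards the steel clip. Changes places with the holster from run to run
- barcode (a point): centre of the printed barcode (about 60 x 26 mm) on the card's face, 5 mm above the table
- spot_welder: blue bench spot welder, fixed, 240 mm deep (x), 150 mm wide (y), 277 mm high. Origin under the centre of its foot; its front (-x) faces the robot. Its head hangs over the plate from 165 to 245 mm above the table; a small steel block on the head's right holds the sprung ball that makes the clicks
- lever_pivot (a point): pivot of the hand lever on the right side (-y) of the head, 205 mm above the table, in the lever's own plane; the point's axes are those of spot_welder. The lever turns about y through this point
- lever_grip (a point): centre of the lever's red cross grip, a round bar of 26 mm diameter with round ends, 90 mm long over all along the machine's y, carried in its middle by the 13 mm lever rod. It lies 180 mm in front (-x) of the pivot along the lever; moves with the lever. Press on its top from above
- lever (a joint): lever angle in rad: 0 = up (leaning 0.25 rad above level), growing as the grip goes down, so the lever leans 0.25 - angle. Clicks at 0.2, 0.4 and 0.6 (third: 0.35 rad below level, grip 143 mm above the table, 106 mm below its start); hard stop at 0.66. A spring drives it back to 0 from every click; pressing takes 8 to 11 N before each click and less in it; holding at the third takes about 10 N
- electrode: upper copper electrode, 14 mm diameter, point down, under the ram. Origin at its tip. The ram goes down 50 mm per rad of lever; the electrode meets the bracket at about 0.36 rad and is then pushed up into the ram against a pressure spring (about 8 N at the third click)
- bracket: loose bent sheet bracket, foot 34 x 44 mm, 3 mm thick, upright 30 mm, 0.09 kg, standing on the 105 x 200 x 5 mm plate in the welder with its foot under the electrode. Origin outside the part, 17 mm behind its upright at the height of the foot's underside
- paste_tin: white tin with red lid, 65 mm diameter, 37 mm high, bystander. Origin under its centre
- spanner: combination spanner, 184 mm long, 8 mm high, bystander. Origin under its middle
- g_clamp: G-clamp lying flat, 132 x 126 x 14 mm, bystander. Origin under its middle

How it is judged (in metres and radians):
On the way, in this order (a step that is already met when the one before it is completed fails the run):
1. the scanner is held steady over the barcode, pointing straight down (horizontal distance between scanner and barcode below 0.03 m and x of barcode in the frame of scanner between -0.03 and 0.03 m and y of barcode in the frame of scanner between -0.03 and 0.03 m and z of barcode in the frame of scanner between -0.15 and -0.06 m and linear speed of scanner below 0.03 m/s and contact force between the fingers and scanner above 1 N), for 0.5 s.
2. the scanner stands in its holster again, let go (horizontal distance between scanner and holster below 0.014 m and z of scanner in the frame of holster below 0.022 m and angle between scanner's own z axis and vertical below 0.2 rad and contact force between the fingers and scanner below 0.2 N), for 0.2 s.
3. the lever is held down on its third stop (value of joint lever above 0.53 rad and contact force between the fingers and lever above 2 N), for 0.3 s.
At the end, for the whole second after the job is handed in: Lever at rest on its third click (0.53 rad or more), the fingers pressing on it with over 2 N, the electrode on the bracket with over 4 N, and the scanner standing in its holster (within 14 mm of its axis, nose within 8 mm of the floor, tilt under 0.2 rad); the program ends holding the lever (all of step 3 and velocity of joint lever between -0.1 and 0.1 rad/s and contact force between electrode and bracket above 4 N and horizontal distance between scanner and holster below 0.014 m and z of scanner in the frame of holster below 0.022 m and angle between scanner's own z axis and vertical below 0.2 rad); the arm keeps its last pose, push and grip.
It fails at once if the bracket was pushed off its place (distance of bracket from where it was at the start of the episode above 0.012 m).
It fails at once if the tin, spanner or clamp was moved (distance of any of paste_tin, spanner, g_clamp from where it was at the start of the episode above 0.03 m).
It also fails if it takes over 61 s, if anything falls off the work surface, if the arm or the gripper's body presses on something with over 40 N, if the wrist force passes 120 N, or if a joint passes its speed limit or range.

ROBOT

A 6-joint arm with a two-finger parallel gripper is mounted at the origin on a cart in front of the work surface, level with it; the furniture and walls round the work are solid. World frame = base frame: x ahead of the robot, y to its left, z up, the work surface at z = 0. Lengths are in mm, angles in rad, forces in N, time in s.
With the tool pointing down it reaches from about 350 to 775 mm from the base axis. Payload 7.3 kg.
Tool frame: the origin (TCP) lies at the very end of the fingers, on their centre line; the grasp point (between the pads) lies 19 mm behind it; z points along the fingers, y is the line along which they close (so a half turn about z gives the same grasp; the last joint's range is limited). The gripper opens to 92 mm and grips with 3 to 60 N. Pads are 19 mm wide; open, the fingers measure 130 mm over their backs; the gripper's body (75 mm by 190 mm) begins 47 mm behind the grasp point.
Start: joints at [1.193, 0.342, 1.524, -0, 1.275, -0.146], TCP at [120.592, 510.982, 226.741] pointing down, gripper open.
Joint ranges: [-2.53, 2.53], [-0.77, 2.02], [0.04, 2.7], [-1, 4.14], [0.28, 2.66], [-3.11, 3.11]. Speed limits (rad/s): [2.57, 2.57, 3.14, 3.14, 3.14, 3.14].

INTERFACE

Orientations are given as [roll, pitch, yaw] about the fixed x, y, z axes, in that order (R = Rz(yaw) Ry(pitch) Rx(roll)).
In Python, from plant import get_obs, vision, workorder gives the robot as it stands.
- The arm moves only by the shell command python3 -m pendant 'ROWS' [OPENING]. ROWS is a JSON object of lists of equal length, an entry for each row: "dp": the shift along the tool's x, y, z in m, a list of three; "rotation": the turn, a rotation vector about the tool's x, y, z in rad, a list of three. A call has 1 to 8 rows; each row is the pose to reach, as a shift and turn from the pose commanded when the call began, along the tool's axes at that moment; what a row does not reach only later rows make up. A row lasts 1/8 s, in which the tool goes at most 62.5 mm and 10.7 degrees, less where a joint would pass 70% of its speed; a pose out of reach is approached as far as the arm can. A call with a gripper value outside its range is refused whole. OPENING is the finger opening in m, from 0 to 0.0918, set as the call begins (- or left out, the last holds). The fingers move at their own pace and stop on an object; the grip force is fixed at half the most. Time passes only in rows, so rows that repeat a pose let the fingers close. It gives the time, the measured TCP pose, the force, the opening and the grip force at its end, in the units of the state.
- get_obs(): the state, without advancing time (a new reading comes with each control period).
- vision.capture(name): name is "scene" or "top" or "wrist"; returns a dict with "pixels" (480x640x3 uint8, red, green, blue), "vfov" (degrees; the focal length in pixels is half the picture's height over the tangent of half this angle, whatever the lens; pixels are square), "cx", "cy" (the principal point, pixels), "pose" (4x4, takes a point from camera to world coordinates); the wrist camera has in their place "T_tool_cam" (4x4, takes a point from camera to tool coordinates, whose origin is the TCP and whose axes are the flange's). Camera axes: x right, y up, looking along -z (the intrinsics and any distortion apply to the point x, -y, -z); pixel columns grow to the right and rows downward; lengths in mm; the calibration is good to about 2 mm. A picture is of the moment at which its call begins: read the wrist's pose just before it. There is no depth.
- workorder.close_job(): hands the job in; it is judged then, once.
The state is a dict: "time": time; "joint_positions": joint angles; "dq": joint speeds; "tau": joint torques, N m; "tool_pos": TCP position; "tcp_rot": TCP orientation; "contact_force": force on the tool from outside, world axes, zero at the start; "moment": the same for the moment, N m; "grip_width": finger opening in mm; "finger_force": force on a finger pad.
Only numpy, scipy, OpenCV 4.12 (cv2) and the standard library are available. Lean on these libraries where they do the work, as an engineer would, in place of code of your own. Each camera call takes 0.05 s, during which the arm holds its last target. There are 200 camera calls.

## Working session

There is one attempt and no reset: what is moved stays moved. The work goes in short steps, Python scripts to look and compute and a shell command to move; the robot and the scene stay as the last step left them, time stands still between calls to the robot, and variables do not carry over. Pictures are saved under pics/ and viewed, at most 10 in all, crops included, and the job is handed in when it is done.

```bash
ls; mkdir -p pics
python3 - <<'E'
from plant import get_obs, vision
import cv2, numpy as np
print(get_obs())
for n in ("scene","top"):
    c=vision.capture(n)
    cv2.imwrite(f"pics/{n}0.png",c["pixels"][:,:,::-1])
    np.savez(f"pics/{n}0.npz",**{k:v for k,v in c.items()})
    print(n,{k:v for k,v in c.items() if k!="pixels"})
E
```

```text
pics
{'time': 0.0, 'joint_positions': array([ 1.19299404e+00,  3.42717045e-01,  1.52505459e+00,  5.17119701e-06,
        1.27537802e+00, -1.45984711e-01]), 'dq': array([ 3.09265831e-05,  1.16567882e-03, -4.34156100e-04, -1.32857963e-03,
       -3.09385889e-04, -1.09816076e-03]), 'tau': array([-2.93070188e-04, -4.31248283e+01, -2.44217795e+01,  7.16986391e-02,
        5.60808205e-02, -1.54386389e-04]), 'tool_pos': array([120.43005623, 510.57065475, 226.03479507]), 'tcp_rot': array([-3.14005294e+00, -2.31383294e-04,  2.90977339e+00]), 'contact_force': array([ 0.27365426,  0.07091773, -0.59106486]), 'moment': array([ 0.00244873, -0.01193125, -0.00204661]), 'finger_force': 0.0, 'grip_width': 91.63727346118897}
scene {'vfov': 47.87536501658203, 'cx': 316.41616201270887, 'cy': 236.8049947502104, 'pose': array([[ 6.76866086e-01,  5.66306160e-01, -4.70265494e-01,
        -2.97991951e+01],
       [-7.36091801e-01,  5.24713474e-01, -4.27603356e-01,
        -5.17970225e+02],
       [ 4.60022687e-03,  6.35588784e-01,  7.72014077e-01,
         1.10398678e+03],
       [ 0.00000000e+00,  0.00000000e+00,  0.00000000e+00,
         1.00000000e+00]])}
top {'vfov': 43.77651170048302, 'cx': 324.28598639516485, 'cy': 235.1852230036954, 'pose': array([[-5.06841152e-03,  9.83008331e-01, -1.83490961e-01,
         2.47694236e+02],
       [-9.99932146e-01, -3.05743795e-03,  1.12407752e-02,
         2.82271304e+01],
       [ 1.04887634e-02,  1.83535483e-01,  9.82957126e-01,
         1.81747089e+03],
       [ 0.00000000e+00,  0.00000000e+00,  0.00000000e+00,
         1.00000000e+00]])}
```

View pics/scene0.png

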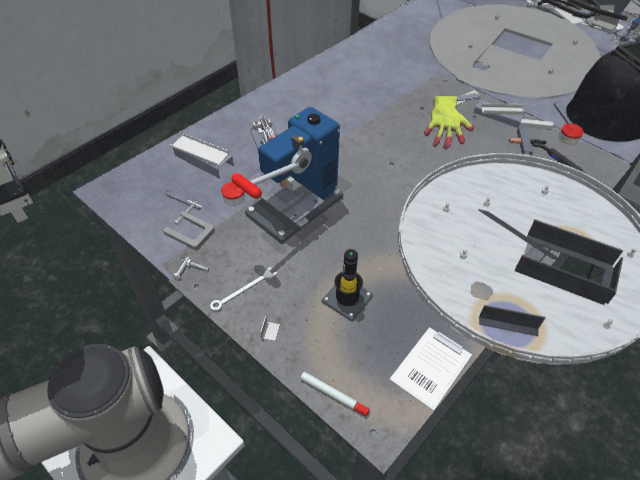

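View pics/top0.png

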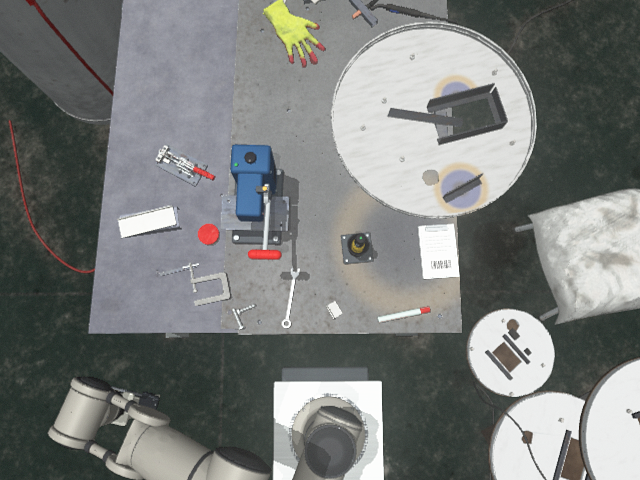

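The scene view shows the welder (lever grip ~(245,185)), holster with scanner (~(350,285), handle top ~(350,253)) and the barcode ~(423,380). In the top view these are at ~(264,254), ~(357,248) and ~(441,265). I'll zoom in to get sharper pixel positions.

```bash
cat > h.py <<'E'
import numpy as np
def load(n): return dict(np.load(f"pics/{n}.npz"))
def ray(c,uv):
    f=240/np.tan(np.radians(float(c["vfov"]))/2)
    d=np.array([(uv[0]-c["cx"])/f,-(uv[1]-c["cy"])/f,-1.0]); P=c["pose"]
    d=P[:3,:3]@d; return P[:3,3],d/np.linalg.norm(d)
def atz(c,uv,z):
    o,d=ray(c,uv); return o+d*(z-o[2])/d[2]
def tri(*cu):
    A=0;b=0
    for c,uv in cu:
        o,d=ray(c,uv); M=np.eye(3)-np.outer(d,d); A=A+M; b=b+M@o
    return np.linalg.solve(A,b)
E
python3 - <<'E'
import cv2,numpy as np
t=cv2.imread("pics/top0.png");s=cv2.imread("pics/scene0.png")
def crop(i,x,y,w,h): return cv2.resize(i[y:y+h,x:x+w],(400,300),interpolation=cv2.INTER_CUBIC)
m=np.vstack([np.hstack([crop(t,330,222,60,45),crop(s,315,245,80,60)]),np.hstack([crop(t,410,230,60,45),crop(t,225,175,120,90)])])
cv2.imwrite("pics/m1.png",m)
from h import *
T=load("top0");S=load("scene0")
for n,i,box in(("top",t,(240,240,290,265)),("scene",s,(225,168,268,202))):
    x0,y0,x1,y1=box
    a=i[y0:y1,x0:x1].astype(int); k=(a[...,2]>120)&(a[...,1]<70)&(a[...,0]<70)
    n_,lab,st,ce=cv2.connectedComponentsWithStats(k.astype(np.uint8)); print(n,st,ce+[x0,y0])
E
```

```text
top [[   0    0   50   25 1087]
 [   8   10   33    9  163]] [[264.5400184  251.65961362]
 [264.23312883 254.26993865]]
scene [[  0   0  43  34 918]
 [  0   6  37  24 544]] [[249.2254902  182.89978214]
 [240.55698529 187.20036765]]
```

View pics/m1.png

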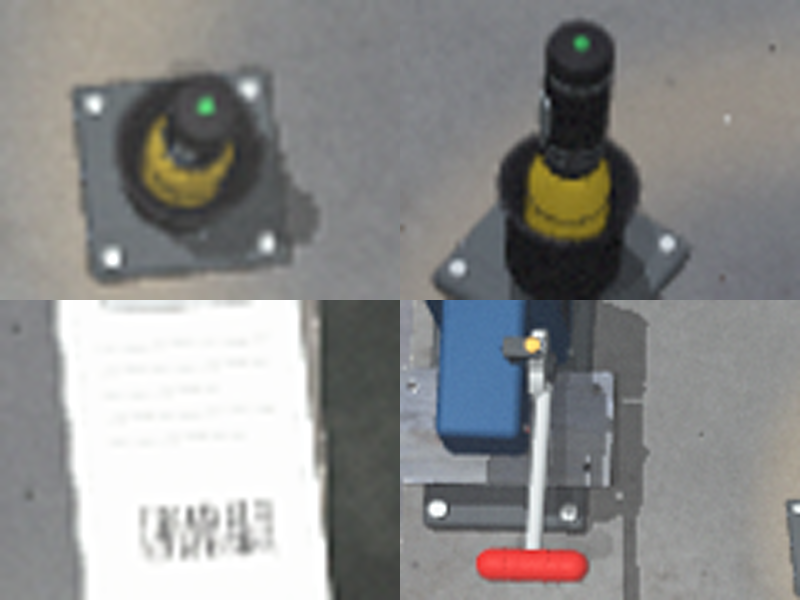

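Run:
```python
from h import *
np.set_printoptions(precision=1,suppress=True)
T=load("top0");S=load("scene0")
print("holster T",atz(T,(357.15,248.06),11))
print("scanner top T",atz(T,(360.4,239.2),179),"S",atz(S,(351.2,254),179),"tri",tri((T,(360.4,239.2)),(S,(351.2,254))))
print("barcode T",atz(T,(440.9,264.2),5),"S",atz(S,(423,380.5),5))
print("grip T",atz(T,(264.4,254.4),255),"S",atz(S,(245.5,184.5),255),tri((T,(264.4,254.4)),(S,(245.5,184.5))))
for p in((248.5,254.2),(280.5,254.6)):print(atz(T,p,249.5))
print("rod",atz(T,(225+535/3.333,175+230/3.333),240),atz(T,(225+541/3.333,175+95/3.333),215))
print("welder foot bolts",atz(T,(225+438/3.333-120,175+209/3.333),10),atz(T,(225+569/3.333-120,175+213/3.333),10))
```

```text
holster T [544.4 -93.   11. ]
scanner top T [541.8 -91.2 179. ] S [549.3 -93.3 179. ] tri [543.9 -93.1 182.8]
barcode T [ 494.4 -349.5    5. ] S [ 500.  -350.8    5. ]
grip T [488.2 168.9 255. ] S [491.  168.4 255. ] [489.1 168.1 256.2]
[489.7 211.5 249.5]
[488.4 126.7 249.5]
rod [ 517.6 -153.9  240. ] [ 635.2 -164.5  215. ]
welder foot bolts [578.1 277.5  10. ] [573.9 156.8  10. ]
```

```bash
python3 - <<'E'
from h import *
np.set_printoptions(precision=1,suppress=True)
T=load("top0");S=load("scene0")
p=tri((T,(431,177)),(S,(481,290)));print("disc spot",p,"near edge",atz(T,(437,217),p[2]),atz(T,(340,150),p[2]))
print("pivot/yaw rod",atz(T,(225+135/3.333,175+230/3.333),240),atz(T,(225+141/3.333,175+95/3.333),215))
print("head front",atz(T,(225+80/3.33,175+150/3.33),240))
E
python3 -m pendant '{"dp":[[0,0,-0.03],[0,0,-0.06],[0,0,-0.08],[0,0,-0.08]],"rotation":[[0,0,-0.11],[0,0,-0.22],[0,0,-0.232],[0,0,-0.232]]}'
```

```text
disc spot [ 761.9 -323.4   40.1] near edge [ 634.8 -336.2   40.1] [848.9 -42.3  40.1]
pivot/yaw rod [518.6 167.6 240. ] [636.1 166.4 215. ]
head front [584.3 212.9 240. ]
time: 0.6
tool_pos: [120.8, 511.4, 307.7]
tcp_rot: [3.139, 0.001, -3.142]
contact_force: [-0.3, 0.4, -0.1]
grip_width: 91.8
finger_force: 0.0
```

```bash
python3 -m pendant '{"dp":[[-0.035,-0.045,0],[-0.07,-0.09,0],[-0.105,-0.135,0],[-0.14,-0.18,0],[-0.175,-0.225,0],[-0.21,-0.27,0],[-0.245,-0.315,0],[-0.28,-0.36,0]],"rotation":[[0,0,0],[0,0,0],[0,0,0],[0,0,0],[0,0,0],[0,0,0],[0,0,0],[0,0,0]]}' && python3 -m pendant '{"dp":[[-0.024,-0.04,0],[-0.048,-0.081,0],[-0.072,-0.122,0],[-0.096,-0.162,0],[-0.12,-0.203,0],[-0.144,-0.244,0],[-0.144,-0.244,0],[-0.144,-0.244,0]],"rotation":[[0,0,0],[0,0,0],[0,0,0],[0,0,0],[0,0,0],[0,0,0],[0,0,0],[0,0,0]]}'
python3 - <<'E'
from plant import get_obs, vision
import cv2, numpy as np
o=get_obs();print(o["tool_pos"],o["tcp_rot"])
c=vision.capture("wrist");cv2.imwrite("pics/w1.png",c["pixels"][:,:,::-1])
np.savez("pics/w1.npz",p=o["tool_pos"],r=o["tcp_rot"],**c);print(c["T_tool_cam"],c["vfov"],c["cx"],c["cy"])
E
```

```text
time: 1.6
tool_pos: [401.0, 149.3, 305.4]
tcp_rot: [-3.142, -0.002, 3.141]
contact_force: [0.2, 1.4, -0.1]
grip_width: 92.0
finger_force: 0.0
time: 2.6
tool_pos: [544.0, -92.4, 305.4]
tcp_rot: [3.14, -0.002, 3.141]
contact_force: [-0.4, 0.5, 0.3]
grip_width: 91.7
finger_force: 0.0
[544.03451451 -92.42937469 305.39571016] [ 3.14030784e+00 -2.43938284e-03  3.14130123e+00]
[[ 7.92795380e-04  9.64419704e-01  2.64374745e-01  7.06740332e+01]
 [ 9.99999671e-01 -7.19121633e-04 -3.75452076e-04 -2.36593804e-01]
 [-1.71975782e-04  2.64374956e-01 -9.64419957e-01 -1.58230769e+02]
 [ 0.00000000e+00  0.00000000e+00  0.00000000e+00  1.00000000e+00]] 62.281622130274194 325.38674182471345 242.68660777175103
```

View pics/w1.png

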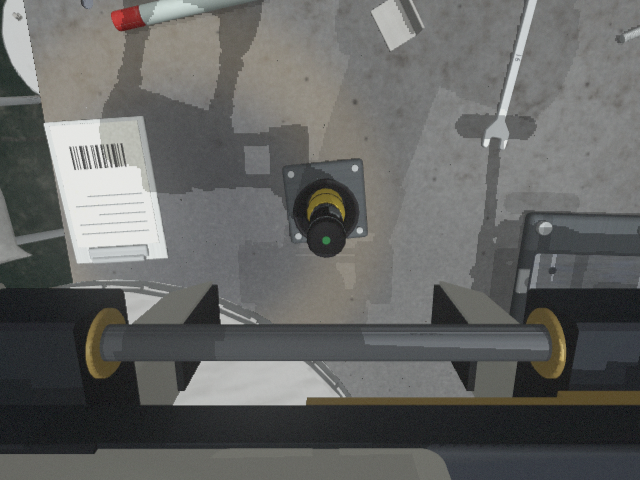

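The wrist view shows the scanner's handle top at (326,238), foot bolts at (291,174), (355,168), (298,237), (362,231), and the barcode centre at (99,156).

```bash
cat >> h.py <<'E'
from scipy.spatial.transform import Rotation
def wload(n):
    c=load(n); P=np.eye(4); P[:3,:3]=Rotation.from_euler("xyz",c["r"]).as_matrix(); P[:3,3]=c["p"]
    c["pose"]=P@c["T_tool_cam"]; return c
E
python3 - <<'E'
from h import *
np.set_printoptions(precision=1,suppress=True)
W=wload("w1");T=load("top0");S=load("scene0")
print("scanner top",atz(W,(326,237),179),tri((W,(326,237)),(T,(360.4,239.2)),(S,(351.2,254))))
print("holster",atz(W,(326.5,202.5),11)); print("barcode",atz(W,(99,156),5))
E
```

```text
scanner top [546.7 -91.9 179. ] [544.9 -92.6 181.8]
holster [548.8 -90.9  11. ]
barcode [ 496.9 -347.8    5. ]
```

```bash
python3 -m pendant '{"dp":[[-0.002,0,0.045],[-0.002,0,0.09],[-0.002,0,0.125],[-0.002,0,0.15],[-0.002,0,0.17],[-0.002,0,0.179],[-0.002,0,0.179]],"rotation":[[0,0,0],[0,0,0],[0,0,0],[0,0,0],[0,0,0],[0,0,0],[0,0,0]]}' && python3 -m pendant '{"dp":[[0,0,0],[0,0,0],[0,0,0],[0,0,0],[0,0,0],[0,0,0],[0,0,0],[0,0,0]],"rotation":[[0,0,0],[0,0,0],[0,0,0],[0,0,0],[0,0,0],[0,0,0],[0,0,0],[0,0,0]]}' 0.015
```

```text
time: 3.52
tool_pos: [546.4, -92.2, 127.8]
tcp_rot: [3.141, -0.0, -3.14]
contact_force: [0.3, 0.4, -0.1]
grip_width: 92.0
finger_force: 0.0
time: 4.53
tool_pos: [546.7, -92.9, 127.7]
tcp_rot: [3.142, -0.0, -3.141]
contact_force: [0.4, -0.3, 0.5]
grip_width: 29.5
finger_force: 30.0
```

```bash
python3 -m pendant '{"dp":[[0,0,-0.02],[0,0,-0.045],[0,0,-0.075],[0,0,-0.1],[0,0,-0.11],[0,0,-0.11]],"rotation":[[0,0,0],[0,0,0],[0,0,0],[0,0,0],[0,0,0],[0,0,0]]}' && python3 -m pendant '{"dp":[[0.006,-0.03,0],[0.014,-0.07,0.003],[0.023,-0.115,0.008],[0.031,-0.16,0.012],[0.04,-0.205,0.016],[0.046,-0.237,0.02],[0.05,-0.256,0.02],[0.05,-0.256,0.02]],"rotation":[[0,0,0],[0,0,0],[0,0,0],[0,0,0],[0,0,0],[0,0,0],[0,0,0],[0,0,0]]}'
python3 - <<'E'
from plant import get_obs, vision
import cv2, numpy as np
o=get_obs();print(o["tool_pos"],o["tcp_rot"])
a=vision.capture("wrist");b=vision.capture("scene")
np.savez("pics/w2.npz",p=o["tool_pos"],r=o["tcp_rot"],**a)
s=cv2.resize(b["pixels"][230:430,320:520],(600,600),interpolation=cv2.INTER_CUBIC)
m=np.hstack([cv2.resize(a["pixels"],(480,360))[:, 60:460],cv2.resize(s,(360,360))])
cv2.imwrite("pics/m2.png",m[:,:,::-1])
E
```

```text
time: 5.28
tool_pos: [546.7, -92.9, 237.6]
tcp_rot: [-3.142, 0.0, -3.141]
contact_force: [0.4, -0.3, -1.4]
grip_width: 29.3
finger_force: 30.0
time: 6.28
tool_pos: [496.3, -349.4, 216.7]
tcp_rot: [3.14, -0.001, 3.14]
contact_force: [0.5, -0.3, -1.8]
grip_width: 29.8
finger_force: 30.0
[ 496.31987009 -349.4312193   216.7115663 ] [ 3.14030790e+00 -1.03900376e-03  3.14022573e+00]
```

View pics/m2.png

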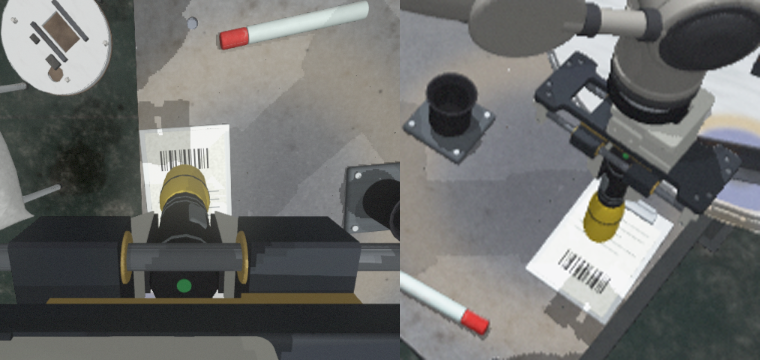

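The scanner hangs straight in the grip, with its nose just over the barcode (wrist barcode at ~(327,213)). I'll check this, then hold.

```bash
python3 - <<'E'
from h import *
print(atz(wload("w2"),(326.7,212),5))
E
python3 -m pendant '{"dp":[[0,0,0],[0,0,0],[0,0,0],[0,0,0],[0,0,0],[0,0,0],[0,0,0],[0,0,0]],"rotation":[[0,0,0],[0,0,0],[0,0,0],[0,0,0],[0,0,0],[0,0,0],[0,0,0],[0,0,0]]}'; python3 -m pendant '{"dp":[[0,0,0],[0,0,0],[0,0,0]],"rotation":[[0,0,0],[0,0,0],[0,0,0]]}'
```

```text
[ 496.7487853  -348.03359586    5.        ]
time: 7.38
tool_pos: [496.8, -349.0, 217.7]
tcp_rot: [3.141, 0.0, -3.141]
contact_force: [0.4, -0.9, -1.1]
grip_width: 29.6
finger_force: 30.0
time: 7.75
tool_pos: [496.8, -348.9, 217.7]
tcp_rot: [3.142, 0.0, -3.141]
contact_force: [-0.9, 0.7, 0.0]
grip_width: 29.0
finger_force: 30.0
```

```bash
python3 -m pendant '{"dp":[[-0.005,0.03,-0.015],[-0.014,0.07,-0.02],[-0.023,0.115,-0.02],[-0.032,0.16,-0.02],[-0.041,0.205,-0.02],[-0.047,0.237,-0.02],[-0.05,0.256,-0.02],[-0.05,0.256,-0.02]],"rotation":[[0,0,0],[0,0,0],[0,0,0],[0,0,0],[0,0,0],[0,0,0],[0,0,0],[0,0,0]]}' && python3 -m pendant '{"dp":[[0,0,0],[0,0,0.02],[0,0,0.045],[0,0,0.07],[0,0,0.09],[0,0,0.103],[0,0,0.109],[0,0,0.109]],"rotation":[[0,0,0],[0,0,0],[0,0,0],[0,0,0],[0,0,0],[0,0,0],[0,0,0],[0,0,0]]}'
```

```text
time: 8.75
tool_pos: [546.9, -92.2, 237.8]
tcp_rot: [-3.141, 0.0, -3.14]
contact_force: [-0.4, -0.5, -1.2]
grip_width: 29.7
finger_force: 30.0
time: 9.75
tool_pos: [546.8, -93.3, 128.8]
tcp_rot: [3.142, 0.0, 3.141]
contact_force: [-0.5, 0.0, -1.6]
grip_width: 29.8
finger_force: 30.0
```

Next I release it and raise straight up.

```bash
python3 -m pendant '{"dp":[[0,0,0],[0,0,0],[0,0,0],[0,0,0],[0,0,0],[0,0,0],[0,0,0],[0,0,0]],"rotation":[[0,0,0],[0,0,0],[0,0,0],[0,0,0],[0,0,0],[0,0,0],[0,0,0],[0,0,0]]}' 0.09 && python3 -m pendant '{"dp":[[0,0,-0.02],[0,0,-0.06],[0,0,-0.11],[0,0,-0.16],[0,0,-0.18],[0,0,-0.18],[0,0,-0.18]],"rotation":[[0,0,0],[0,0,0],[0,0,0],[0,0,0],[0,0,0],[0,0,0],[0,0,0]]}'
python3 - <<'E'
from plant import get_obs, vision
import cv2, numpy as np
o=get_obs()
a=vision.capture("wrist");np.savez("pics/w3.npz",p=o["tool_pos"],r=o["tcp_rot"],**a)
cv2.imwrite("pics/w3.png",a["pixels"][:,:,::-1])
E
```

```text
time: 10.75
tool_pos: [546.7, -92.9, 128.7]
tcp_rot: [3.142, -0.0, -3.141]
contact_force: [-0.2, -0.4, -0.5]
grip_width: 90.3
finger_force: 0.0
time: 11.62
tool_pos: [546.2, -92.8, 307.3]
tcp_rot: [3.141, -0.002, -3.141]
contact_force: [-0.6, -0.4, 0.1]
grip_width: 90.1
finger_force: 0.0
```

View pics/w3.png

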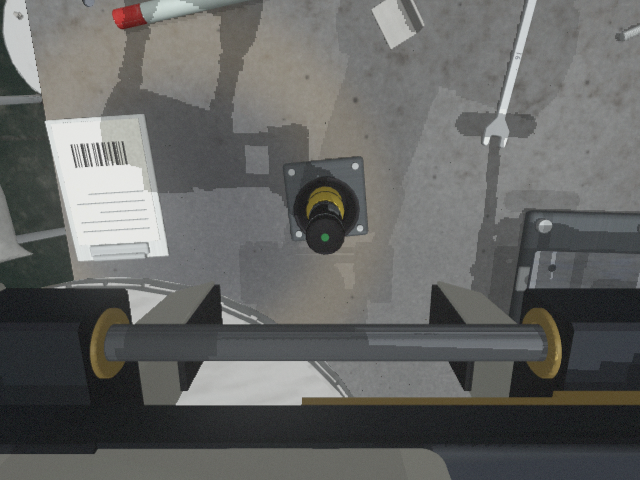

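The scanner stands in its holster as before (top at (325,237)). Now I move to the lever with the fingers closed.

```bash
python3 -m pendant '{"dp":[[0.007,0.033,0],[0.014,0.066,0],[0.021,0.1,0],[0.028,0.135,0],[0.036,0.17,0],[0.044,0.205,0],[0.051,0.238,0],[0.056,0.261,0]],"rotation":[[0,0,0],[0,0,0],[0,0,0],[0,0,0],[0,0,0],[0,0,0],[0,0,0],[0,0,0]]}' 0 && python3 -m pendant '{"dp":[[0,0,0.01],[0,0,0.015],[0,0,0.015]],"rotation":[[0,0,0],[0,0,0],[0,0,0]]}'
python3 - <<'E'
from plant import get_obs, vision
import cv2, numpy as np
o=get_obs()
a=vision.capture("wrist");np.savez("pics/w4.npz",p=o["tool_pos"],r=o["tcp_rot"],**a)
cv2.imwrite("pics/w4.png",a["pixels"][:,:,::-1])
E
```

```text
time: 12.68
tool_pos: [489.8, 169.3, 307.3]
tcp_rot: [-3.141, -0.003, -3.14]
contact_force: [-0.6, 0.4, -0.6]
grip_width: 14.4
finger_force: 0.0
time: 13.05
tool_pos: [490.5, 167.1, 292.7]
tcp_rot: [-3.141, -0.002, 3.141]
contact_force: [-0.8, -0.3, 0.2]
grip_width: 0.4
finger_force: 0.0
```

View pics/w4.png

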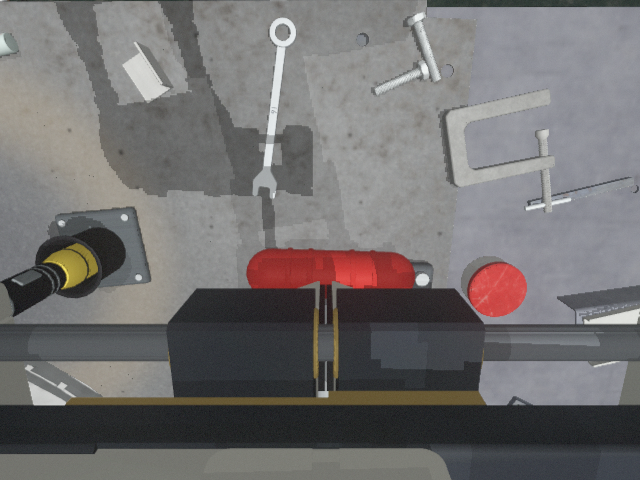

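The bar spans u 247–415 and its front edge is at v≈250. I'll solve for its axis.

Run:
```python
from h import *
W=wload("w4"); o,d=ray(W,(331,250))
# in xz-plane: axis at z=249.5, behind (+x) of the ray by 13 mm perpendicular
p=atz(W,(331,250),249.5); n=np.hypot(d[0],d[2]); print("x",p[0]+13*n/abs(d[2]),"y ends",atz(W,(247,272),252)[1],atz(W,(415,272),252)[1])
```

```text
x 492.5458974872813 y ends 125.37564764481053 214.4126716573801
```

```bash
python3 -m pendant '{"dp":[[-0.001,0.003,0.015],[-0.001,0.003,0.027],[0,0.003,0.035],[0.002,0.003,0.045],[0.003,0.003,0.055],[0.004,0.003,0.065],[0.004,0.003,0.075],[0.004,0.003,0.075]],"rotation":[[0,0,0],[0,0,0],[0,0,0],[0,0,0],[0,0,0],[0,0,0],[0,0,0],[0,0,0]]}'
```

```text
time: 14.1
tool_pos: [485.1, 171.2, 218.3]
tcp_rot: [3.142, -0.003, -3.141]
contact_force: [-6.3, 0.5, 9.3]
grip_width: 0.0
finger_force: 4.5
```

```bash
python3 -m pendant '{"dp":[[-0.001,0,0.01],[-0.002,0,0.02],[-0.004,0,0.03],[-0.006,0,0.04],[-0.008,0,0.05],[-0.01,0,0.058],[-0.011,0,0.063],[-0.011,0,0.063]],"rotation":[[0,0,0],[0,0,0],[0,0,0],[0,0,0],[0,0,0],[0,0,0],[0,0,0],[0,0,0]]}'; python3 -m pendant '{"dp":[[0,0,0],[0,0,0],[0,0,0],[0,0,0]],"rotation":[[0,0,0],[0,0,0],[0,0,0],[0,0,0]]}'
python3 - <<'E'
from plant import get_obs, vision
import cv2, numpy as np
b=vision.capture("scene")["pixels"][80:330,190:440];c=vision.capture("wrist")["pixels"]
m=np.hstack([cv2.resize(b,(400,400),interpolation=cv2.INTER_CUBIC),cv2.resize(c,(533,400))[:,50:450]])
cv2.imwrite("pics/m5.png",m[:,:,::-1])
E
```

```text
time: 15.1
tool_pos: [496.3, 171.1, 155.8]
tcp_rot: [-3.141, -0.002, -3.141]
contact_force: [-6.6, -1.5, 10.0]
grip_width: 0.4
finger_force: 5.1
time: 15.6
tool_pos: [496.2, 171.1, 156.1]
tcp_rot: [-3.141, -0.002, -3.141]
contact_force: [-6.1, -0.6, 9.8]
grip_width: 0.2
finger_force: 5.1
```

View pics/m5.png

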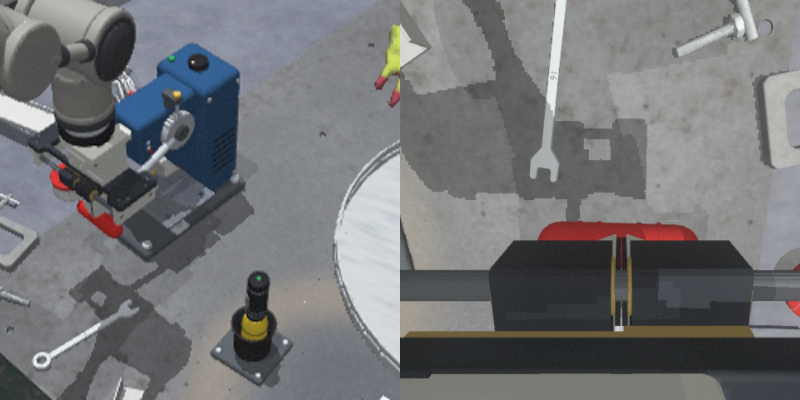

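The lever is at 156 mm tip height with 10 N on it, which matches the third click, and the scanner is standing in its holster. I'm handing in.

```bash
python3 -c "
from plant import workorder
print(workorder.close_job())"
```

```text
the job is handed in; nothing more can be done
None
```

The job is handed in after about 16 s: I held the scanner over the barcode for just over a second and stood it back in its holster, and the gripper is still holding the lever down with about 10 N at the height of the third click. The hand-in gave no verdict, and I didn't measure the electrode's force on the bracket directly.

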